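# Make up two block-printing kits

## Task

Make up the two printing kits. The flower kit in the square tray gets the heart block and the larger round block; the border kit in the long tray gets the ribbed strip and the L-shaped corner block, one in each end compartment, and the brass tube stood in the bored block in its middle, slid in down to its black mark. Lay all the blocks flat on the tray floors with the grey face up, and leave the small round block where it is in the stock.

Things in the scene. Friction and masses are not known exactly. Their poses are not given: they have to be found in the camera images.
- heart_mid (a point): Heart-shaped block 55 mm wide (x), 50 long (y; notch to +y, point to -y). Birch, 22 mm thick, grey lino face up, on the table. Point: centre, 11 mm up. It is a 32 mm square turned 45 deg, centred here, plus lobes of radius 16 at (+-11.3, 11.3). From a lobe's crown to the flat side opposite (along the diagonal) is 48 mm, the middle of that 8 mm from this point towards the lobe. 40 g.
- round_big_mid (a point): The larger round block, 48 mm diameter. Birch, 22 mm thick, grey lino face up, on the table. Point: centre, 11 mm up. 40 g.
- round_small_mid (a point): The small round block, 28 mm diameter, to be left where it is. Birch, 22 mm thick, grey lino face up, on the table. Point: centre, 11 mm up. 
- strip_mid (a point): Straight strip 70 mm long (x), 24 wide (y), nine dark cross ribs on its grey face. Birch, 22 mm thick, grey lino face up, on the table. Point: centre, 11 mm up. 35 g.
- corner_mid (a point): L-shaped block along two sides of a 52 mm square. Birch, 22 mm thick, grey lino face up, on the table. Point: centre, 11 mm up. The centre is that of the square, just inside the bend, bare of wood. One arm fills x -26..26, y -26..-4 mm, the other x -26..-4, y -26..26: both 22 mm wide. 35 g.
- tube_mid (a point): Brass tube, 20 mm diameter, 76 mm long, standing upright on the table, a black ring round it 30 to 33 mm above its lower end. Point: its centre, 38 mm above its lower end; z along the tube, up. 70 g.
- square_tray: Shallow square plywood tray of the flower kit, fixed. Outside 160 by 160 mm, walls 5 mm thick and 12 mm high, floor 5 mm thick, inside 150 by 150 mm. Origin: centre of its underside on the table; x and y parallel to its sides.
- long_tray: Shallow plywood tray of the border kit, fixed: 230 (x) by 90 mm (y), walls 5 thick, 12 high, floor 5 thick. A dark block, 50 (x) by 80, top 36 above the table, fills its middle; end compartments 85 by 80 inside, centred at x = +-67.5. Bore in the block: 27 diameter (4 mm chamfer), 30 deep, bottom 6 above the table; tube on the bottom = ring at block top. Origin: underside centre, on the bore axis.
Things that resemble listed ones, but are neither listed nor needed, are in the scene too. Leave any turquoise look-alike of the long_tray alone.

How it is judged:
By the outcome, as a careful person would: the job done as asked, in the order asked, and still so for the second after the job is handed in, with the robot touching nothing.
It also fails if it takes over 144 s, if anything falls off the work surface, if the arm or the gripper's body presses on something with over 40 N, if the wrist force passes 120 N, or if a joint passes its speed limit or range.

## Robot

A 6-joint arm with a two-finger parallel gripper is mounted at the origin on the work surface. World frame = base frame: x ahead of the robot, y to its left, z up, the work surface at z = 0. Lengths are in m, angles in rad, forces in N, time in s.
With the tool pointing down it reaches from about 0.25 to 0.725 m from the base axis. Payload 4 kg.
Tool frame: the origin (TCP) lies midway between the tips of the shut fingers; the grasp point (between the pads) lies 19 mm behind it; z points along the fingers, y is the line along which they close (so a half turn about z gives the same grasp; the last joint's range is limited). The gripper opens to 85 mm and grips with 20 to 120 N. Pads are 22 mm wide; open, the fingers measure 114 mm over their backs; the gripper's body (76 mm by 85 mm) begins 54 mm behind the grasp point. The pads swing forward as they close: fully open they stand 13 mm farther back than shut.
Start: joints at [-1.34, 0.241, 0.005, 1.335, 0, 1.571], TCP at [0.114, -0.487, 0.231] pointing down, gripper open.
Joint ranges: [-2.72, 2.72], [-1.05, 1.87], [-1.09, 1.28], [-1.99, 2.15], [-1.42, 1.44], [-3.14, 3.14]. Speed limits (rad/s): [2.79, 2.79, 3.14, 3.14, 3.14, 3.14].

## Interface

Orientations are given as a unit quaternion [x, y, z, w].
In Python, from workcell import bot gives the robot as it stands. The module is installed in compiled form; this text tells all that it offers.
- The arm moves only by the tool jog_arm, never from a script. Its argument "deltas" is a list of rows, each an object with "fingers": the opening, from 0 (shut) to 1 (fully open); "delta_pos": the shift along the tool's x, y, z normalised to -1 to 1, where 1 is 300 mm, a list of three; "yaw": the turn about the tool's z normalised to -1 to 1, where 1 is pi/4 rad. A call has 1 to 12 rows; each row is the pose to reach, as a shift and turn from the pose commanded when the call began, along the tool's axes at that moment; what a row does not reach only later rows make up. A row lasts 1/10 s, in which the tool goes at most 50 mm and 8.59 degrees, less where a joint would pass 70% of its speed; a pose out of reach is approached as far as the arm can. A call with a number of a shift or a turn outside -1 to 1 is refused whole. A call with a gripper value outside its range is refused whole. The fingers move at their own pace and stop on an object; the grip force is fixed at half the most. Time passes only in rows, so rows that repeat a pose let the fingers close. It gives the time, the measured TCP pose, the force, the opening and the grip force at its end, in the units of the state.
- bot.get_obs(): the state, without advancing time (a new reading comes with each control period).
- bot.camera(name): name is "scene" or "top" or "wrist"; returns a dict with "image" (384x512x3 uint8, red, green, blue), "range_z" (384x512 float32, m along the optical axis (not along the pixel's ray), 0 where there is no reading), "fx", "fy", "cx", "cy" (pixels), "rvec" (rotation vector, rad) and "tvec" (3), from world to camera coordinates, as OpenCV has them. Camera axes: x right, y down, z forward; pixel columns grow to the right and rows downward; lengths in m; the calibration is good to about 2 mm. A picture is of the moment at which its call begins.
- bot.job_done(): hands the job in; it is judged then, once.
The state is a dict: "clock": time; "joint_pos": joint angles; "joint_vel": joint speeds; "tau": joint torques, N m; "eef_pos": TCP position; "tool_rot": TCP orientation; "ft_force": force on the tool from outside, world axes, zero at the start; "ft_torque": the same for the moment, N m; "grip_width": finger opening in m; "grasp_force": force on a finger pad.
Only numpy, scipy, OpenCV 4.12 (cv2) and the standard library are available. Lean on these libraries where they do the work, as an engineer would, in place of code of your own. Each camera call takes 0.05 s, during which the arm holds its last target. There are 200 camera calls.

## Working session

There is one attempt and no reset: what is moved stays moved. The work goes in short steps, Python scripts to look and compute and a tool call to move; the robot and the scene stay as the last step left them, time stands still between calls to the robot, and variables do not carry over. Pictures are saved under pics/ and viewed, at most 14 in all, crops included, and the job is handed in when it is done.

Besides the shell and the picture viewer there is one more tool, called after "Call:" as name([rows], argument=value, ...), one row to a line, values as JSON. jog_arm: Moves the arm, as the interface text tells. Scaled input: -1 to 1 covers 300 mm each way for a shift and pi/4 rad each way for a turn. Its arguments: {"type":"object","properties":{"deltas":{"type":"array","items":{"type":"object","properties":{"fingers":{"type":"number"},"delta_pos":{"type":"array","items":{"type":"number"}},"yaw":{"type":"number"}}}}},"required":["deltas"]}

```bash
mkdir -p pics; ls; cat > h.py <<'E'
import numpy as np, cv2
from workcell import bot
def cam(n):
    c=bot.camera(n); R=cv2.Rodrigues(np.array(c["rvec"],float))[0]; c["R"]=R; c["t"]=np.array(c["tvec"],float).ravel(); return c
def save(c,f,crop=None,s=1):
    im=c["image"][:,:,::-1]
    if crop: im=im[crop[1]:crop[3],crop[0]:crop[2]]
    cv2.imwrite("pics/"+f,cv2.resize(im,None,fx=s,fy=s,interpolation=cv2.INTER_CUBIC))
def ray(c,uv,z):
    uv=np.atleast_2d(np.array(uv,float)); d=np.c_[(uv[:,0]-c["cx"])/c["fx"],(uv[:,1]-c["cy"])/c["fy"],np.ones(len(uv))]@c["R"]
    o=-c["R"].T@c["t"]; return o+d*((z-o[2])/d[:,2])[:,None]
def cloud(c):
    z=c["range_z"]; v,u=np.mgrid[:z.shape[0],:z.shape[1]]
    p=np.stack([(u-c["cx"])/c["fx"]*z,(v-c["cy"])/c["fy"]*z,z],-1); w=(p-c["t"])@c["R"]; w[z==0]=np.nan; return w
E
python3 - <<'E'
from h import *
print(bot.get_obs())
for n in("top","scene"):
    c=cam(n); save(c,n+"0.png",s=1.56); print(n,c["fx"],c["cx"],c["cy"],-c["R"].T@c["t"],c["R"].round(2).tolist())
E
```

```text
pics
{'clock': 0.0, 'joint_pos': array([-1.34002620e+00,  2.41445744e-01,  3.70832753e-03,  1.33518672e+00,
        1.91191163e-06,  1.57080460e+00]), 'joint_vel': array([ 0.00173465,  0.00072057, -0.00014147, -0.00031118, -0.00086995,
       -0.00131458]), 'tau': array([-5.69876702e-04, -3.72310925e+01,  2.52411354e+01,  1.66852470e-02,
        1.60581876e-04, -1.91025563e-06]), 'eef_pos': array([ 0.11421893, -0.48612679,  0.23039052]), 'tool_rot': array([ 9.93350440e-01,  1.15125027e-01, -1.21541036e-04, -1.05693785e-03]), 'ft_force': array([ 0.93892332, -0.03430863, -0.01959705]), 'ft_torque': array([-0.04047391,  0.01116302,  0.00133744]), 'grasp_force': 0.0, 'grip_width': 0.08516569511306714}
top 442.8077332156448 252.5593489254352 191.65562517759886 [ 0.40639574 -0.0026358   0.97653843] [[0.01, -1.0, 0.02], [-1.0, -0.01, -0.1], [0.1, -0.01, -0.99]]
scene 443.7916524028969 257.8331875149243 187.79874283080773 [ 0.95651871 -0.59869952  0.5440631 ] [[0.76, 0.65, 0.01], [0.35, -0.4, -0.85], [-0.55, 0.65, -0.53]]
```

View pics/top0.png

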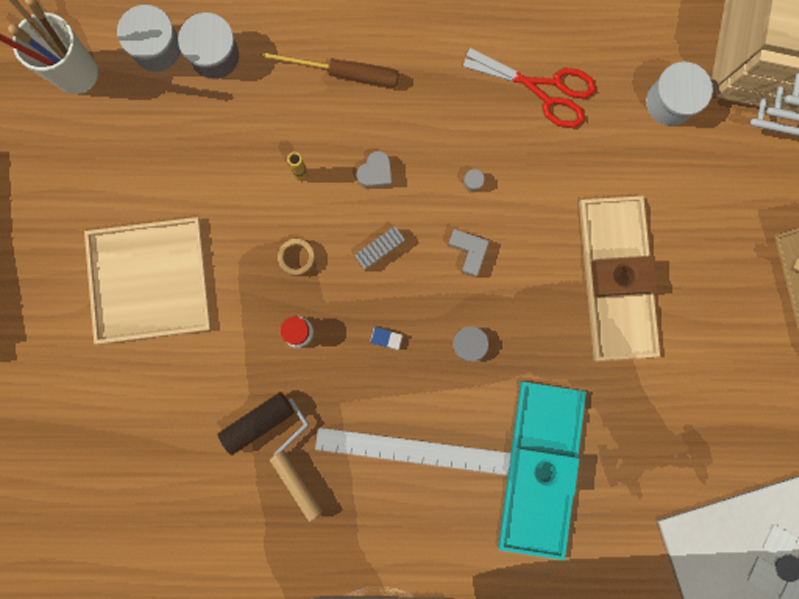

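View pics/scene0.png

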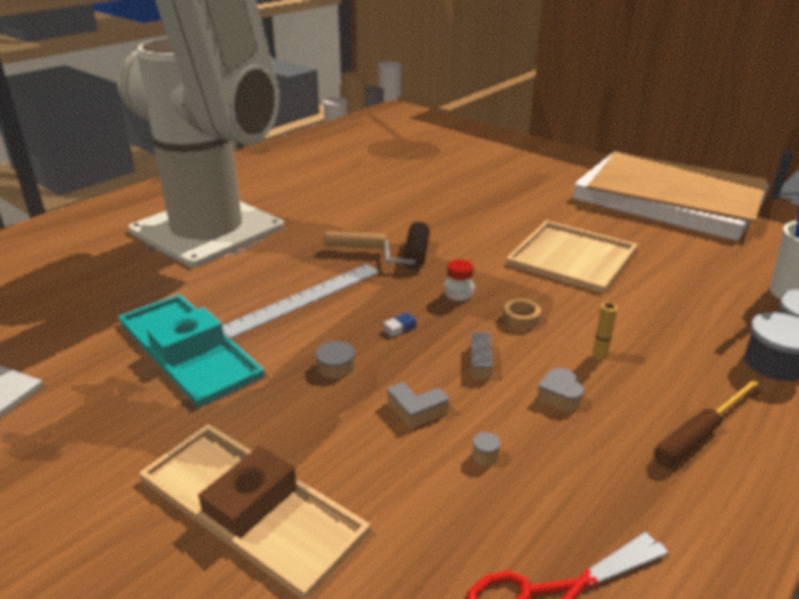

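The top view shows the heart at (375,170), big round at (471,343), strip at (380,248), corner at (470,252) and tube at (295,160). The square tray is at (150,280) and the long tray at (622,278) (zoomed pixels, ×1.56). The scene view agrees. The turquoise tray, tape ring and jar are decoys.

```bash
cat > m.py <<'E'
from h import *
c=cam("top"); im=c["image"]; hsv=cv2.cvtColor(im,cv2.COLOR_RGB2HSV); W=cloud(c)
m=((hsv[...,1]<60)&(hsv[...,2]>60)).astype(np.uint8)*255
m[:85]=0;m[250:]=0;m[:,:210]=0;m[:,330:]=0
cs,_=cv2.findContours(m,cv2.RETR_EXTERNAL,cv2.CHAIN_APPROX_NONE)
for k in cs:
    if cv2.contourArea(k)<60: continue
    P=ray(c,k[:,0,:],0.022)[:,:2]*1000; Pf=P.astype(np.float32)
    mk=np.zeros_like(m); cv2.drawContours(mk,[k],-1,1,-1)
    M=cv2.moments(Pf.reshape(-1,1,2)); r=cv2.minAreaRect(Pf); e=cv2.minEnclosingCircle(Pf)
    print("px",k[:,0].mean(0).round(),"z",np.nanmedian(W[mk>0][:,2]).round(4),"cen",np.round([M["m10"]/M["m00"],M["m01"]/M["m00"]],1),"rect",np.round(r[0],1),np.round(r[1],1),round(r[2],1),"circ",np.round(e[0],1),round(e[1],1))
    if r[1][0]>35: print("  poly",cv2.approxPolyDP(Pf.reshape(-1,1,2),5,True)[:,0].round(0).tolist())
# trays: pale wood
t=((hsv[...,0]>10)&(hsv[...,0]<28)&(hsv[...,1]<135)&(hsv[...,2]>140)).astype(np.uint8)*255
t[:110]=0;t[250:]=0
for lo,hi,n in((40,150,"sq"),(360,430,"long")):
    q=np.zeros_like(t);q[:,lo:hi]=t[:,lo:hi]; q=cv2.morphologyEx(q,cv2.MORPH_OPEN,np.ones((3,3)))
    pts=cv2.findNonZero(q)[:,0]; P=ray(c,pts,0.012)[:,:2]*1000; r=cv2.minAreaRect(P.astype(np.float32)); print(n,np.round(r[0],1),np.round(r[1],1),round(r[2],2))
# tube, high points; block top
for n,(a,b,d,e),zl,zh in(("tube",(85,120,180,205),.066,.085),("block",(160,195,375,425),.03,.042)):
    w=W[a:b,d:e].reshape(-1,3); w=w[(w[:,2]>zl)&(w[:,2]<zh)]; r=cv2.minAreaRect((w[:,:2]*1000).astype(np.float32)); print(n,len(w),w.mean(0).round(4),np.round(r[0],1),np.round(r[1],1),round(r[2],1))
save(c,"topc.png",(180,80,430,240),3.2)
E
python3 m.py
```

```text
px [253. 218.] z 0.0125 cen [444.1 -17.7] rect [444.4 -17.5] [17.2 21.9] 76.6 circ [445.  -16.5] 13.0
px [301. 220.] z 0.0213 cen [ 441.1 -122.6] rect [ 441.1 -122.9] [43.1 45.5] 0.6 circ [ 441.1 -122.6] 23.9
  poly [[460.0, -109.0], [449.0, -100.0], [426.0, -105.0], [419.0, -113.0], [422.0, -137.0], [435.0, -146.0], [452.0, -143.0], [463.0, -133.0]]
px [300. 160.] z 0.0212 cen [ 572.8 -122. ] rect [ 569.4 -114.8] [51.8 51.9] 71.7 circ [ 568.7 -115.3] 35.4
  poly [[601.0, -100.0], [581.0, -93.0], [570.0, -120.0], [543.0, -113.0], [537.0, -131.0], [586.0, -146.0]]
px [243. 158.] z 0.0218 cen [573.9   5. ] rect [573.9   5. ] [24.3 69.8] 36.6 circ [574.1   5.4] 35.3
px [304. 115.] z 0.0212 cen [ 673.8 -127.5] rect [ 673.8 -127.5] [25.  24.4] 0.0 circ [ 673.7 -127.8] 13.8
px [240. 109.] z 0.0212 cen [684.8  12.8] rect [687.6  14.1] [47.5 46.3] 0.9 circ [684.5  12. ] 28.0
  poly [[686.0, 37.0], [664.0, 28.0], [666.0, -9.0], [696.0, -7.0], [711.0, 4.0], [709.0, 18.0]]
sq [525.3 330.7] [162.1 161.3] 7.92
long [ 537.4 -334. ] [231.5  94.7] 4.43
tube 80 [0.6819 0.1195 0.0749] [682.6 119.6] [18.9 18.4] 47.1
block 751 [ 0.538  -0.3349  0.0352] [ 538.1 -335.5] [50.3 81.8] 4.1
```

View pics/topc.png

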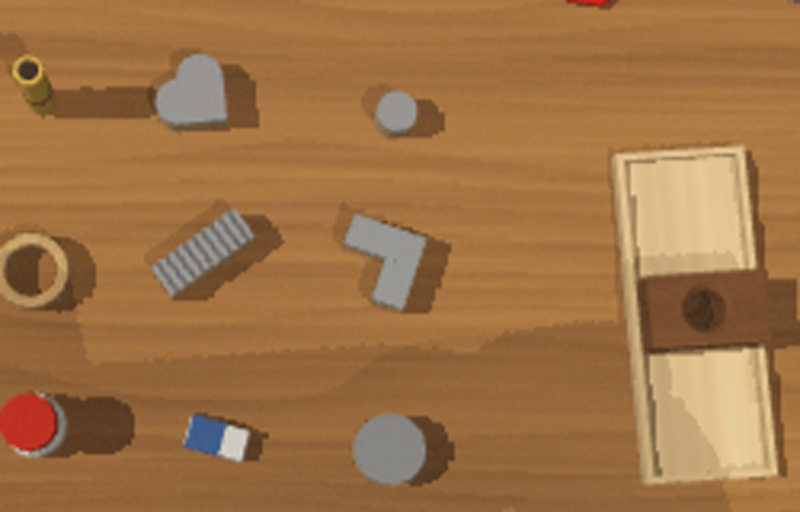

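```bash
cat > g.py <<'E'
# target in mm, closing direction in deg -> normalised jog shift/turn
import sys; from h import *; from scipy.spatial.transform import Rotation as Ro
x,y,z,cl=map(float,sys.argv[1:5]); o=bot.get_obs(); R=Ro.from_quat(o["tool_rot"]).as_matrix(); p=o["eef_pos"]
d=R.T@(np.array([x,y,z])/1000-p); psi=np.degrees(np.arctan2(R[1,0],R[0,0]))
t=(cl+90-psi+180)%360-180
print("clock",round(o["clock"],2),"pos",(p*1000).round(1),"closing",round(psi-90,1),"w",round(o["grip_width"]*1000,1),"F",o["ft_force"].round(1),"q6",o["joint_pos"][5].round(2),"| delta",(d/.3).round(3),"yaw",round(-t/45,3))
E
python3 g.py 689 7 180 2.5
```

```text
clock 0.15 pos [ 114.3 -486.3  230.6] closing -76.8 w 85.8 F [-0.8  0.6  0. ] q6 1.57 | delta [ 2.241 -1.162  0.17 ] yaw -1.762
```

Call:
jog_arm([
  {"delta_pos":[1,-0.5,0],"yaw":-1,"fingers":1},
  {"delta_pos":[1,-0.5,0],"yaw":-1,"fingers":1},
  {"delta_pos":[1,-0.5,0],"yaw":-1,"fingers":1},
  {"delta_pos":[1,-0.5,0],"yaw":-1,"fingers":1},
  {"delta_pos":[1,-0.5,0],"yaw":-1,"fingers":1},
  {"delta_pos":[1,-0.5,0],"yaw":-1,"fingers":1},
  {"delta_pos":[1,-0.5,0],"yaw":-1,"fingers":1},
  {"delta_pos":[1,-0.5,0],"yaw":-1,"fingers":1},
])

```text
clock: 0.95
eef_pos: [0.3748, -0.2693, 0.231]
tool_rot: [0.872, 0.489, 0.001, -0.0]
ft_force: [0.8, 0.5, 0.1]
grip_width: 0.0854
grasp_force: 0.0
```

```bash
python3 g.py 689 7 150 2.5
```

```text
clock 0.95 pos [ 374.8 -269.3  231. ] closing -31.4 w 85.4 F [0.8 0.5 0.1] q6 1.49 | delta [1.331 0.414 0.271] yaw -0.753
```

Call:
jog_arm([
  {"delta_pos":[1,0.3,0.2],"yaw":-0.75,"fingers":1},
  {"delta_pos":[1,0.3,0.2],"yaw":-0.75,"fingers":1},
  {"delta_pos":[1,0.3,0.2],"yaw":-0.75,"fingers":1},
  {"delta_pos":[1,0.3,0.2],"yaw":-0.75,"fingers":1},
  {"delta_pos":[1,0.3,0.2],"yaw":-0.75,"fingers":1},
  {"delta_pos":[1,0.3,0.2],"yaw":-0.75,"fingers":1},
  {"delta_pos":[1,0.3,0.2],"yaw":-0.75,"fingers":1},
  {"delta_pos":[1,0.3,0.2],"yaw":-0.75,"fingers":1},
])

```text
clock: 1.75
eef_pos: [0.6074, -0.0629, 0.1692]
tool_rot: [0.694, 0.72, -0.001, -0.001]
ft_force: [-0.4, -0.4, -1.0]
grip_width: 0.0856
grasp_force: 0.0
```

```bash
python3 g.py 688 7 40 2.5; python3 - <<'E'
from h import *
c=cam("wrist"); save(c,"w1.png"); W=cloud(c); print(-c["R"].T@c["t"])
hsv=cv2.cvtColor(c["image"],cv2.COLOR_RGB2HSV); m=((hsv[...,1]<60)&(hsv[...,2]>60)&(abs(W[...,2]-.022)<.005)).astype(np.uint8)
cs,_=cv2.findContours(m,cv2.RETR_EXTERNAL,cv2.CHAIN_APPROX_NONE)
for k in cs:
    if cv2.contourArea(k)>300:
        P=(ray(c,k[:,0],.022)[:,:2]*1000).astype(np.float32); r=cv2.minAreaRect(P); print(k[:,0].mean(0),r,cv2.approxPolyDP(P.reshape(-1,1,2),4,True)[:,0].round(1).tolist())
E
```

```text
clock 1.75 pos [607.4 -62.9 169.2] closing 2.1 w 85.6 F [-0.4 -0.4 -1. ] q6 1.43 | delta [0.223 0.278 0.43 ] yaw -0.008
[0.60524789 0.01565443 0.3113932 ]
[312.46774194 238.46774194] ((673.7529907226562, -127.48101806640625), (27.056293487548828, 26.655193328857422), 51.53862380981445) [[668.4000244140625, -114.19999694824219], [660.5999755859375, -129.6999969482422], [666.0, -138.60000610351562], [678.0, -140.8000030517578], [686.7999877929688, -124.80000305175781], [681.2999877929688, -116.19999694824219]]
[111.67256637 227.25663717] ((441.84210205078125, -122.80322265625), (47.63154220581055, 47.5223503112793), 19.98466682434082) [[439.6000061035156, -98.69999694824219], [420.8999938964844, -111.5], [418.6000061035156, -127.80000305175781], [424.8999938964844, -140.39999389648438], [447.6000061035156, -146.0], [462.8999938964844, -133.6999969482422], [465.5, -119.69999694824219], [459.0, -105.0999984741211]]
[224.98076923 229.65384615] ((569.49267578125, -114.88555908203125), (52.110084533691406, 51.17597198486328), 71.57703399658203) [[600.2999877929688, -98.4000015258789], [582.2000122070312, -91.9000015258789], [572.0999755859375, -119.19999694824219], [543.5999755859375, -111.5999984741211], [538.5, -130.6999969482422], [585.2000122070312, -147.10000610351562]]
[336.27333333 113.67333333] ((687.4873657226562, 15.29647159576416), (46.467918395996094, 47.25276565551758), 5.943657398223877) [[669.0, 34.900001525878906], [663.2000122070312, 24.5], [666.7000122070312, -9.5], [705.2000122070312, -4.0], [711.7000122070312, 7.099999904632568], [707.9000244140625, 18.600000381469727], [684.4000244140625, 37.29999923706055]]
[227.08552632 116.01973684] ((574.7020263671875, 4.574024200439453), (23.502098083496094, 69.53269958496094), 36.63519287109375) [[562.0999755859375, 38.20000076293945], [545.2000122070312, 24.700000762939453], [586.7000122070312, -29.100000381469727], [604.0, -16.0]]
```

View pics/w1.png

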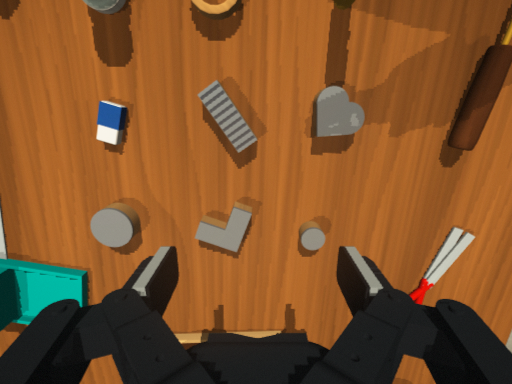

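The wrist view shows the heart at (336,113), strip (227,116), corner (225,229) and big round (111,227). The wrist measurements agree with the top camera to within about 1 mm, and the heart is turned 5.9°.

```bash
python3 g.py 688.8 8.8 3 5.9
```

```text
clock 1.8 pos [606.3 -64.3 169.9] closing 2.0 w 85.4 F [-1.2 -1.2 -0.2] q6 1.43 | delta [0.234 0.285 0.556] yaw -0.086
```

Call:
jog_arm([
  {"delta_pos":[0.233,0.283,0.3],"yaw":-0.086,"fingers":1},
  {"delta_pos":[0.233,0.283,0.3],"yaw":-0.086,"fingers":1},
  {"delta_pos":[0.233,0.283,0.3],"yaw":-0.086,"fingers":1},
  {"delta_pos":[0.233,0.283,0.4],"yaw":-0.086,"fingers":1},
  {"delta_pos":[0.233,0.283,0.48],"yaw":-0.086,"fingers":1},
  {"delta_pos":[0.233,0.283,0.555],"yaw":-0.086,"fingers":1},
  {"delta_pos":[0.233,0.283,0.555],"yaw":-0.086,"fingers":1},
  {"delta_pos":[0.233,0.283,0.555],"yaw":-0.086,"fingers":1},
])

```text
clock: 2.6
eef_pos: [0.6884, 0.0065, 0.0053]
tool_rot: [0.671, 0.742, -0.0, -0.0]
ft_force: [-0.1, -0.9, 0.1]
grip_width: 0.0855
grasp_force: 0.0
```

```bash
python3 g.py 688.8 8.8 3 5.9
```

```text
clock 2.6 pos [688.4   6.5   5.3] closing 5.7 w 85.5 F [-0.1 -0.9  0.1] q6 1.48 | delta [0.007 0.002 0.008] yaw -0.004
```

Good; close, then lift.

Call:
jog_arm([
  {"delta_pos":[0.007,0,0.007],"fingers":0},
  {"delta_pos":[0.007,0,0.007],"fingers":0},
  {"delta_pos":[0.007,0,0.007],"fingers":0},
  {"delta_pos":[0.007,0,0.007],"fingers":0},
  {"delta_pos":[0.007,0,0.007],"fingers":0},
  {"delta_pos":[0.007,0,0.007],"fingers":0},
  {"delta_pos":[0.007,0,0.007],"fingers":0},
  {"delta_pos":[0.007,0,0.007],"fingers":0},
])

```text
invalid input at $.deltas[0]: expected keys fingers, delta_pos, yaw
```

Call:
jog_arm([
  {"delta_pos":[0,0,-0.1],"fingers":0},
  {"delta_pos":[0,0,-0.3],"fingers":0},
  {"delta_pos":[0,0,-0.4],"fingers":0},
  {"delta_pos":[0,0,-0.4],"fingers":0},
])

```text
invalid input at $.deltas[0]: expected keys fingers, delta_pos, yaw
```

```bash
python3 g.py 521 362 120 7.9
```

```text
clock 2.6 pos [688.4   6.5   5.3] closing 5.7 w 85.5 F [-0.1 -0.9  0.1] q6 1.48 | delta [ 1.235 -0.437 -0.382] yaw -0.048
```

Call:
jog_arm([
  {"delta_pos":[0.007,0,0.007],"yaw":0,"fingers":0},
  {"delta_pos":[0.007,0,0.007],"yaw":0,"fingers":0},
  {"delta_pos":[0.007,0,0.007],"yaw":0,"fingers":0},
  {"delta_pos":[0.007,0,0.007],"yaw":0,"fingers":0},
  {"delta_pos":[0.007,0,0.007],"yaw":0,"fingers":0},
  {"delta_pos":[0.007,0,0.007],"yaw":0,"fingers":0},
  {"delta_pos":[0.007,0,0.007],"yaw":0,"fingers":0},
  {"delta_pos":[0.007,0,0.007],"yaw":0,"fingers":0},
])

```text
clock: 3.4
eef_pos: [0.69, 0.0104, 0.0048]
tool_rot: [0.67, 0.742, 0.001, 0.001]
ft_force: [-1.1, -0.6, 6.4]
grip_width: 0.0459
grasp_force: 62.0
```

Call:
jog_arm([
  {"delta_pos":[0,0,-0.1],"yaw":0,"fingers":0},
  {"delta_pos":[0,0,-0.2],"yaw":0,"fingers":0},
  {"delta_pos":[0,0,-0.3],"yaw":0,"fingers":0},
  {"delta_pos":[0,0,-0.35],"yaw":0,"fingers":0},
  {"delta_pos":[0,0,-0.35],"yaw":0,"fingers":0},
])

```text
clock: 3.9
eef_pos: [0.691, 0.0106, 0.1114]
tool_rot: [0.67, 0.742, 0.002, 0.002]
ft_force: [-0.3, 0.2, -1.5]
grip_width: 0.0461
grasp_force: 61.6
```

```bash
python3 g.py 521 362 110 7.9
```

```text
clock 3.9 pos [691.   10.6 111.4] closing 5.9 w 46.1 F [-0.3  0.2 -1.5] q6 1.48 | delta [ 1.223e+00 -4.440e-01  1.000e-03] yaw -0.045
```

Call:
jog_arm([
  {"delta_pos":[0.9,-0.33,0],"yaw":-0.04,"fingers":0},
  {"delta_pos":[0.9,-0.33,0],"yaw":-0.04,"fingers":0},
  {"delta_pos":[0.9,-0.33,0],"yaw":-0.04,"fingers":0},
  {"delta_pos":[0.9,-0.33,0],"yaw":-0.04,"fingers":0},
  {"delta_pos":[0.9,-0.33,0],"yaw":-0.04,"fingers":0},
  {"delta_pos":[0.9,-0.33,0],"yaw":-0.04,"fingers":0},
  {"delta_pos":[0.9,-0.33,0],"yaw":-0.04,"fingers":0},
  {"delta_pos":[0.9,-0.33,0],"yaw":-0.04,"fingers":0},
])

```text
clock: 4.7
eef_pos: [0.5616, 0.2696, 0.1063]
tool_rot: [0.657, 0.753, -0.001, -0.0]
ft_force: [-0.8, -0.0, -1.0]
grip_width: 0.0464
grasp_force: 61.7
```

```bash
python3 g.py 521 362 11 7.9
```

```text
clock 4.7 pos [561.6 269.6 106.3] closing 7.8 w 46.4 F [-0.8 -0.  -1. ] q6 1.88 | delta [ 0.324 -0.092  0.317] yaw -0.002
```

Call:
jog_arm([
  {"delta_pos":[0.324,-0.092,0],"yaw":0,"fingers":0},
  {"delta_pos":[0.324,-0.092,0],"yaw":0,"fingers":0},
  {"delta_pos":[0.324,-0.092,0],"yaw":0,"fingers":0},
  {"delta_pos":[0.324,-0.092,0.1],"yaw":0,"fingers":0},
  {"delta_pos":[0.324,-0.092,0.2],"yaw":0,"fingers":0},
  {"delta_pos":[0.324,-0.092,0.26],"yaw":0,"fingers":0},
  {"delta_pos":[0.324,-0.092,0.3],"yaw":0,"fingers":0},
  {"delta_pos":[0.324,-0.092,0.3],"yaw":0,"fingers":0},
  {"delta_pos":[0.324,-0.092,0.3],"yaw":0,"fingers":0},
])

```text
clock: 5.6
eef_pos: [0.5235, 0.3609, 0.018]
tool_rot: [0.659, 0.752, 0.0, 0.0]
ft_force: [0.6, 0.9, -0.1]
grip_width: 0.0464
grasp_force: 61.7
```

```bash
python3 g.py 521 362 10.5 7.9
```

```text
clock 5.6 pos [523.5 360.9  18. ] closing 7.6 w 46.4 F [ 0.6  0.9 -0.1] q6 2.04 | delta [ 0.005 -0.008  0.025] yaw -0.007
```

Call:
jog_arm([
  {"delta_pos":[0,0,0.015],"yaw":0,"fingers":0},
  {"delta_pos":[0,0,0.023],"yaw":0,"fingers":0},
  {"delta_pos":[0,0,0.023],"yaw":0,"fingers":0},
  {"delta_pos":[0,0,0.023],"yaw":0,"fingers":0},
])

```text
clock: 6.0
eef_pos: [0.5226, 0.3618, 0.0112]
tool_rot: [0.658, 0.753, 0.0, 0.0]
ft_force: [-0.6, 0.2, 0.3]
grip_width: 0.0463
grasp_force: 61.7
```

Call:
jog_arm([
  {"delta_pos":[0,0,0],"yaw":0,"fingers":0.72},
  {"delta_pos":[0,0,0],"yaw":0,"fingers":0.72},
  {"delta_pos":[0,0,0],"yaw":0,"fingers":0.72},
  {"delta_pos":[0,0,0],"yaw":0,"fingers":0.72},
  {"delta_pos":[0,0,-0.05],"yaw":0,"fingers":0.72},
  {"delta_pos":[0,0,-0.2],"yaw":0,"fingers":0.72},
  {"delta_pos":[0,0,-0.35],"yaw":0,"fingers":1},
  {"delta_pos":[0,0,-0.35],"yaw":0,"fingers":1},
])

```text
clock: 6.8
eef_pos: [0.5267, 0.3645, 0.1239]
tool_rot: [0.658, 0.753, 0.007, 0.002]
ft_force: [0.7, -0.0, 1.1]
grip_width: 0.0851
grasp_force: 0.0
```

```bash
python3 g.py 441.5 -122.7 110 -15; python3 - <<'E'
from h import *
c=cam("top"); save(c,"t2.png",(30,120,330,250),2.5)
E
```

```text
clock 6.8 pos [526.7 364.5 123.9] closing 7.6 w 85.1 F [ 0.7 -0.   1.1] q6 2.04 | delta [-1.572 -0.498  0.03 ] yaw 0.503
```

View pics/t2.png

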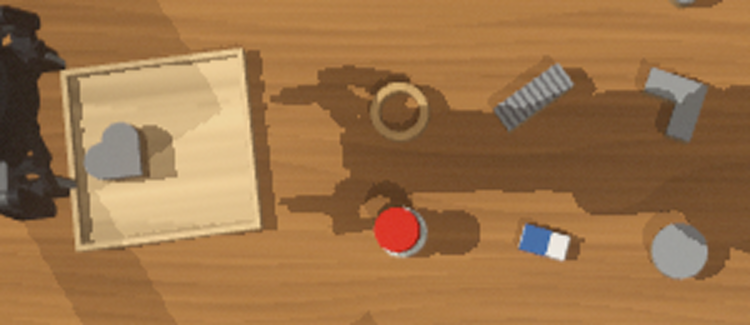

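The crop shows the heart flat in the left part of the square tray at (118,152), with room for the round block.

Call:
jog_arm([
  {"delta_pos":[-0.8,-0.25,0],"yaw":0.5,"fingers":1},
  {"delta_pos":[-0.8,-0.25,0],"yaw":0.5,"fingers":1},
  {"delta_pos":[-0.8,-0.25,0],"yaw":0.5,"fingers":1},
  {"delta_pos":[-0.8,-0.25,0],"yaw":0.5,"fingers":1},
  {"delta_pos":[-0.8,-0.25,0],"yaw":0.5,"fingers":1},
  {"delta_pos":[-0.8,-0.25,0],"yaw":0.5,"fingers":1},
  {"delta_pos":[-0.8,-0.25,0],"yaw":0.5,"fingers":1},
])

```text
clock: 7.55
eef_pos: [0.4795, 0.1125, 0.1151]
tool_rot: [0.793, 0.609, -0.001, -0.001]
ft_force: [0.3, 0.8, 0.5]
grip_width: 0.0854
grasp_force: 0.0
```

```bash
python3 g.py 441.5 -122.7 40 -15
```

```text
clock 7.55 pos [479.5 112.5 115.1] closing -15.0 w 85.4 F [0.3 0.8 0.5] q6 2.06 | delta [-0.79   0.081  0.25 ] yaw -0.0
```

Call:
jog_arm([
  {"delta_pos":[-0.79,0.081,0],"yaw":0,"fingers":1},
  {"delta_pos":[-0.79,0.081,0],"yaw":0,"fingers":1},
  {"delta_pos":[-0.79,0.081,0],"yaw":0,"fingers":1},
  {"delta_pos":[-0.79,0.081,0],"yaw":0,"fingers":1},
  {"delta_pos":[-0.79,0.081,0],"yaw":0,"fingers":1},
  {"delta_pos":[-0.79,0.081,0.1],"yaw":0,"fingers":1},
  {"delta_pos":[-0.79,0.081,0.2],"yaw":0,"fingers":1},
  {"delta_pos":[-0.79,0.081,0.2],"yaw":0,"fingers":1},
  {"delta_pos":[-0.79,0.081,0.2],"yaw":0,"fingers":1},
])

```text
clock: 8.45
eef_pos: [0.443, -0.1204, 0.0554]
tool_rot: [0.792, 0.611, -0.0, -0.001]
ft_force: [0.8, -1.0, -0.5]
grip_width: 0.085
grasp_force: 0.0
```

```bash
python3 g.py 441.5 -122.7 4.5 -15
```

```text
clock 8.45 pos [ 443.  -120.4   55.4] closing -14.7 w 85.0 F [ 0.8 -1.  -0.5] q6 1.56 | delta [-0.009 -0.003  0.17 ] yaw 0.006
```

Call:
jog_arm([
  {"delta_pos":[-0.007,-0.003,0.1],"yaw":0,"fingers":1},
  {"delta_pos":[-0.007,-0.003,0.17],"yaw":0,"fingers":1},
  {"delta_pos":[-0.007,-0.003,0.17],"yaw":0,"fingers":1},
  {"delta_pos":[-0.007,-0.003,0.17],"yaw":0,"fingers":0},
  {"delta_pos":[-0.007,-0.003,0.17],"yaw":0,"fingers":0},
  {"delta_pos":[-0.007,-0.003,0.17],"yaw":0,"fingers":0},
  {"delta_pos":[-0.007,-0.003,0.17],"yaw":0,"fingers":0},
  {"delta_pos":[-0.007,-0.003,0.17],"yaw":0,"fingers":0},
  {"delta_pos":[-0.007,-0.003,0.17],"yaw":0,"fingers":0},
  {"delta_pos":[-0.007,-0.003,0.17],"yaw":0,"fingers":0},
])

```text
clock: 9.45
eef_pos: [0.4433, -0.1236, 0.0069]
tool_rot: [0.793, 0.61, 0.001, 0.001]
ft_force: [-1.1, 0.3, 5.9]
grip_width: 0.0457
grasp_force: 60.6
```

Call:
jog_arm([
  {"delta_pos":[0,0,-0.1],"yaw":0,"fingers":0},
  {"delta_pos":[0,0,-0.2],"yaw":0,"fingers":0},
  {"delta_pos":[0,0,-0.3],"yaw":0,"fingers":0},
  {"delta_pos":[0,0,-0.38],"yaw":0,"fingers":0},
  {"delta_pos":[0,0,-0.38],"yaw":0,"fingers":0},
])

```text
clock: 9.95
eef_pos: [0.4447, -0.1242, 0.1234]
tool_rot: [0.793, 0.61, 0.003, 0.004]
ft_force: [1.1, -0.0, -0.2]
grip_width: 0.0459
grasp_force: 61.5
```

```bash
python3 g.py 530.5 293 115 7.9
```

```text
clock 9.95 pos [ 444.7 -124.2  123.4] closing -14.9 w 45.9 F [ 1.1 -0.  -0.2] q6 1.56 | delta [ 1.418 -0.08   0.027] yaw -0.506
```

Call:
jog_arm([
  {"delta_pos":[0.9,-0.05,0],"yaw":-0.5,"fingers":0},
  {"delta_pos":[0.9,-0.05,0],"yaw":-0.5,"fingers":0},
  {"delta_pos":[0.9,-0.05,0],"yaw":-0.5,"fingers":0},
  {"delta_pos":[0.9,-0.05,0],"yaw":-0.5,"fingers":0},
  {"delta_pos":[0.9,-0.05,0],"yaw":-0.5,"fingers":0},
  {"delta_pos":[0.9,-0.05,0],"yaw":-0.5,"fingers":0},
  {"delta_pos":[0.9,-0.05,0],"yaw":-0.5,"fingers":0},
  {"delta_pos":[0.9,-0.05,0],"yaw":-0.5,"fingers":0},
])

```text
clock: 10.75
eef_pos: [0.4955, 0.1415, 0.1182]
tool_rot: [0.658, 0.753, -0.001, -0.0]
ft_force: [-0.4, 0.1, -1.2]
grip_width: 0.0456
grasp_force: 61.5
```

```bash
python3 g.py 530.5 293 20 7.9
```

```text
clock 10.75 pos [495.5 141.5 118.2] closing 7.7 w 45.6 F [-0.4  0.1 -1.2] q6 1.71 | delta [0.485 0.184 0.327] yaw -0.004
```

Call:
jog_arm([
  {"delta_pos":[0.485,0.184,0],"yaw":0,"fingers":0},
  {"delta_pos":[0.485,0.184,0],"yaw":0,"fingers":0},
  {"delta_pos":[0.485,0.184,0],"yaw":0,"fingers":0},
  {"delta_pos":[0.485,0.184,0.05],"yaw":0,"fingers":0},
  {"delta_pos":[0.485,0.184,0.15],"yaw":0,"fingers":0},
  {"delta_pos":[0.485,0.184,0.25],"yaw":0,"fingers":0},
  {"delta_pos":[0.485,0.184,0.31],"yaw":0,"fingers":0},
  {"delta_pos":[0.485,0.184,0.32],"yaw":0,"fingers":0},
  {"delta_pos":[0.485,0.184,0.32],"yaw":0,"fingers":0},
])

```text
clock: 11.65
eef_pos: [0.5312, 0.2911, 0.0222]
tool_rot: [0.659, 0.752, -0.001, -0.0]
ft_force: [0.4, -0.5, -0.5]
grip_width: 0.046
grasp_force: 61.6
```

```bash
python3 g.py 530.5 293 12.5 7.9
```

```text
clock 11.65 pos [531.2 291.1  22.2] closing 7.5 w 46.0 F [ 0.4 -0.5 -0.5] q6 1.94 | delta [ 0.007 -0.002  0.032] yaw -0.008
```

Call:
jog_arm([
  {"delta_pos":[0,0,0.02],"yaw":0,"fingers":0},
  {"delta_pos":[0,0,0.032],"yaw":0,"fingers":0},
  {"delta_pos":[0,0,0.032],"yaw":0,"fingers":0},
  {"delta_pos":[0,0,0.032],"yaw":0,"fingers":0},
])

```text
clock: 12.05
eef_pos: [0.5318, 0.2932, 0.0137]
tool_rot: [0.658, 0.753, 0.0, 0.0]
ft_force: [0.9, -0.1, -0.9]
grip_width: 0.0458
grasp_force: 61.6
```

Call:
jog_arm([
  {"delta_pos":[0,0,0],"yaw":0,"fingers":0.72},
  {"delta_pos":[0,0,0],"yaw":0,"fingers":0.72},
  {"delta_pos":[0,0,0],"yaw":0,"fingers":0.72},
  {"delta_pos":[0,0,0],"yaw":0,"fingers":0.72},
  {"delta_pos":[0,0,-0.05],"yaw":0,"fingers":0.72},
  {"delta_pos":[0,0,-0.2],"yaw":0,"fingers":0.72},
  {"delta_pos":[0,0,-0.35],"yaw":0,"fingers":1},
  {"delta_pos":[0,0,-0.35],"yaw":0,"fingers":1},
])

```text
clock: 12.85
eef_pos: [0.5359, 0.2954, 0.1259]
tool_rot: [0.658, 0.753, 0.007, 0.002]
ft_force: [0.8, 0.8, 0.2]
grip_width: 0.0849
grasp_force: 0.0
```

```bash
python3 g.py 574.3 4.8 60 36.6
```

```text
clock 12.85 pos [535.9 295.4 125.9] closing 7.6 w 84.9 F [0.8 0.8 0.2] q6 1.94 | delta [-0.978 -0.005  0.215] yaw -0.643
```

Call:
jog_arm([
  {"delta_pos":[-0.977,-0.005,0],"yaw":-0.643,"fingers":1},
  {"delta_pos":[-0.977,-0.005,0],"yaw":-0.643,"fingers":1},
  {"delta_pos":[-0.977,-0.005,0],"yaw":-0.643,"fingers":1},
  {"delta_pos":[-0.977,-0.005,0],"yaw":-0.643,"fingers":1},
  {"delta_pos":[-0.977,-0.005,0],"yaw":-0.643,"fingers":1},
  {"delta_pos":[-0.977,-0.005,0],"yaw":-0.643,"fingers":1},
  {"delta_pos":[-0.977,-0.005,0.1],"yaw":-0.643,"fingers":1},
  {"delta_pos":[-0.977,-0.005,0.2],"yaw":-0.643,"fingers":1},
  {"delta_pos":[-0.977,-0.005,0.2],"yaw":-0.643,"fingers":1},
  {"delta_pos":[-0.977,-0.005,0.2],"yaw":-0.643,"fingers":1},
])

```text
clock: 13.85
eef_pos: [0.5684, 0.0024, 0.0579]
tool_rot: [0.449, 0.893, -0.0, -0.001]
ft_force: [0.2, 1.4, 0.8]
grip_width: 0.0852
grasp_force: 0.0
```

```bash
python3 g.py 574.3 4.8 4.5 36.6
```

```text
clock 13.85 pos [568.4   2.4  57.9] closing 36.6 w 85.2 F [0.2 1.4 0.8] q6 0.94 | delta [-0.005  0.021  0.178] yaw -0.0
```

Call:
jog_arm([
  {"delta_pos":[-0.004,0.02,0.06],"yaw":0,"fingers":1},
  {"delta_pos":[-0.004,0.02,0.12],"yaw":0,"fingers":1},
  {"delta_pos":[-0.004,0.02,0.178],"yaw":0,"fingers":1},
  {"delta_pos":[-0.004,0.02,0.178],"yaw":0,"fingers":1},
  {"delta_pos":[-0.004,0.02,0.178],"yaw":0,"fingers":0},
  {"delta_pos":[-0.004,0.02,0.178],"yaw":0,"fingers":0},
  {"delta_pos":[-0.004,0.02,0.178],"yaw":0,"fingers":0},
  {"delta_pos":[-0.004,0.02,0.178],"yaw":0,"fingers":0},
  {"delta_pos":[-0.004,0.02,0.178],"yaw":0,"fingers":0},
  {"delta_pos":[-0.004,0.02,0.178],"yaw":0,"fingers":0},
  {"delta_pos":[-0.004,0.02,0.178],"yaw":0,"fingers":0},
  {"delta_pos":[-0.004,0.02,0.178],"yaw":0,"fingers":0},
])

```text
clock: 15.05
eef_pos: [0.5755, 0.0049, 0.0059]
tool_rot: [0.45, 0.893, 0.001, 0.001]
ft_force: [0.3, -0.4, 6.1]
grip_width: 0.023
grasp_force: 59.8
```

Call:
jog_arm([
  {"delta_pos":[0,0,-0.1],"yaw":0,"fingers":0},
  {"delta_pos":[0,0,-0.2],"yaw":0,"fingers":0},
  {"delta_pos":[0,0,-0.3],"yaw":0,"fingers":0},
  {"delta_pos":[0,0,-0.38],"yaw":0,"fingers":0},
  {"delta_pos":[0,0,-0.38],"yaw":0,"fingers":0},
  {"delta_pos":[0,0,-0.38],"yaw":0,"fingers":0},
])

```text
clock: 15.65
eef_pos: [0.5746, 0.0049, 0.1187]
tool_rot: [0.45, 0.893, 0.0, 0.0]
ft_force: [0.1, -0.7, -0.9]
grip_width: 0.0223
grasp_force: 59.0
```

```bash
python3 g.py 471 -340 115 4.4
```

```text
clock 15.65 pos [574.6   4.9 118.7] closing 36.6 w 22.3 F [ 0.1 -0.7 -0.9] q6 0.94 | delta [-0.718 -0.962  0.012] yaw 0.715
```

Call:
jog_arm([
  {"delta_pos":[-0.717,-0.962,0],"yaw":0.715,"fingers":0},
  {"delta_pos":[-0.717,-0.962,0],"yaw":0.715,"fingers":0},
  {"delta_pos":[-0.717,-0.962,0],"yaw":0.715,"fingers":0},
  {"delta_pos":[-0.717,-0.962,0],"yaw":0.715,"fingers":0},
  {"delta_pos":[-0.717,-0.962,0],"yaw":0.715,"fingers":0},
  {"delta_pos":[-0.717,-0.962,0],"yaw":0.715,"fingers":0},
  {"delta_pos":[-0.717,-0.962,0],"yaw":0.715,"fingers":0},
  {"delta_pos":[-0.717,-0.962,0],"yaw":0.715,"fingers":0},
  {"delta_pos":[-0.717,-0.962,0],"yaw":0.715,"fingers":0},
  {"delta_pos":[-0.717,-0.962,0.08],"yaw":0.715,"fingers":0},
  {"delta_pos":[-0.717,-0.962,0.15],"yaw":0.715,"fingers":0},
  {"delta_pos":[-0.717,-0.962,0.15],"yaw":0.715,"fingers":0},
])

```text
clock: 16.85
eef_pos: [0.4688, -0.3359, 0.0696]
tool_rot: [0.679, 0.735, -0.0, -0.005]
ft_force: [-0.9, 0.7, -0.4]
grip_width: 0.0222
grasp_force: 59.1
```

```bash
python3 g.py 471 -340 12 4.4; python3 - <<'E'
from h import *
c=cam("wrist"); save(c,"w3.png"); W=cloud(c)
# long tray from wrist: block top and tray rim by height
for n,a,b in(("block",.032,.04),):
    w=W[(W[...,2]>a)&(W[...,2]<b)&(W[...,0]>.49)&(W[...,0]<.59)&(W[...,1]<-.27)&(W[...,1]>-.41)]; print(n,len(w),w.mean(0),cv2.minAreaRect((w[:,:2]*1000).astype(np.float32)) if len(w)>5 else 0)
E
```

```text
clock 16.85 pos [ 468.8 -335.9   69.6] closing 4.5 w 22.2 F [-0.9  0.7 -0.4] q6 0.87 | delta [-0.016  0.008  0.192] yaw 0.003
block 6384 [ 0.53770712 -0.33199914  0.03523321] ((538.1385498046875, -335.9989318847656), (51.003536224365234, 80.60088348388672), 4.172215938568115)
```

View pics/w3.png

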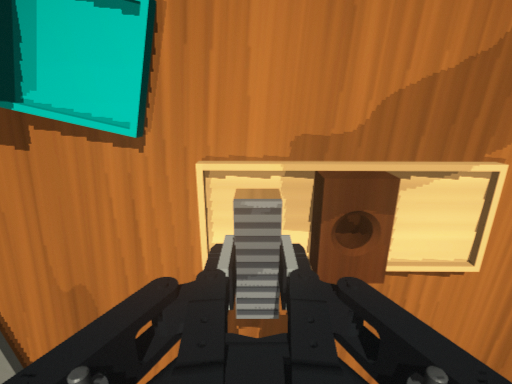

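The wrist view shows the strip held at (257,255), above the −x compartment, parallel to the tray's short side. The bore is at (354,230), and the tray sits at (538,−336), turned 4.2°.

Call:
jog_arm([
  {"delta_pos":[-0.016,0.008,0.06],"yaw":0,"fingers":0},
  {"delta_pos":[-0.016,0.008,0.12],"yaw":0,"fingers":0},
  {"delta_pos":[-0.016,0.008,0.16],"yaw":0,"fingers":0},
  {"delta_pos":[-0.016,0.008,0.185],"yaw":0,"fingers":0},
  {"delta_pos":[-0.016,0.008,0.192],"yaw":0,"fingers":0},
  {"delta_pos":[-0.016,0.008,0.192],"yaw":0,"fingers":0},
  {"delta_pos":[-0.016,0.008,0.192],"yaw":0,"fingers":0},
])

```text
clock: 17.6
eef_pos: [0.4743, -0.3447, 0.017]
tool_rot: [0.679, 0.734, 0.0, 0.001]
ft_force: [-0.6, -0.4, -0.5]
grip_width: 0.0223
grasp_force: 59.1
```

```bash
python3 g.py 470.8 -340.5 11.5 4.2
```

```text
clock 17.6 pos [ 474.3 -344.7   17. ] closing 4.4 w 22.3 F [-0.6 -0.4 -0.5] q6 0.87 | delta [ 0.015 -0.011  0.018] yaw 0.005
```

Call:
jog_arm([
  {"delta_pos":[0.014,-0.01,0],"yaw":0,"fingers":0},
  {"delta_pos":[0.014,-0.01,0.01],"yaw":0,"fingers":0},
  {"delta_pos":[0.014,-0.01,0.018],"yaw":0,"fingers":0},
  {"delta_pos":[0.014,-0.01,0.018],"yaw":0,"fingers":0},
  {"delta_pos":[0.014,-0.01,0.018],"yaw":0,"fingers":0},
  {"delta_pos":[0.014,-0.01,0.018],"yaw":0,"fingers":0.45},
  {"delta_pos":[0.014,-0.01,0.018],"yaw":0,"fingers":0.45},
  {"delta_pos":[0.014,-0.01,0.018],"yaw":0,"fingers":0.45},
  {"delta_pos":[0.014,-0.01,0.018],"yaw":0,"fingers":0.45},
])

```text
clock: 18.5
eef_pos: [0.4704, -0.3404, 0.0107]
tool_rot: [0.679, 0.734, -0.0, -0.0]
ft_force: [-0.2, -0.1, 0.9]
grip_width: 0.0385
grasp_force: 0.0
```

Call:
jog_arm([
  {"delta_pos":[0,0,-0.05],"yaw":0,"fingers":0.45},
  {"delta_pos":[0,0,-0.2],"yaw":0,"fingers":0.45},
  {"delta_pos":[0,0,-0.36],"yaw":0,"fingers":1},
  {"delta_pos":[0,0,-0.36],"yaw":0,"fingers":1},
  {"delta_pos":[0,0,-0.36],"yaw":0,"fingers":1},
])

```text
clock: 19.0
eef_pos: [0.4715, -0.3412, 0.1206]
tool_rot: [0.679, 0.734, 0.0, 0.002]
ft_force: [0.0, 0.9, -0.7]
grip_width: 0.08
grasp_force: 0.0
```

```bash
python3 g.py 577.5 -132.5 60 -18.5
```

```text
clock 19.0 pos [ 471.5 -341.2  120.6] closing 4.4 w 80.0 F [ 0.   0.9 -0.7] q6 0.87 | delta [0.667 0.405 0.201] yaw 0.509
```

```bash
python3 g.py 587 -107.6 60 -18.7
```

```text
clock 19.0 pos [ 471.5 -341.2  120.6] closing 4.4 w 80.0 F [ 0.   0.9 -0.7] q6 0.87 | delta [0.747 0.443 0.201] yaw 0.513
```

Call:
jog_arm([
  {"delta_pos":[0.747,0.443,0],"yaw":0.513,"fingers":1},
  {"delta_pos":[0.747,0.443,0],"yaw":0.513,"fingers":1},
  {"delta_pos":[0.747,0.443,0],"yaw":0.513,"fingers":1},
  {"delta_pos":[0.747,0.443,0],"yaw":0.513,"fingers":1},
  {"delta_pos":[0.747,0.443,0],"yaw":0.513,"fingers":1},
  {"delta_pos":[0.747,0.443,0],"yaw":0.513,"fingers":1},
  {"delta_pos":[0.747,0.443,0],"yaw":0.513,"fingers":1},
  {"delta_pos":[0.747,0.443,0.1],"yaw":0.513,"fingers":1},
  {"delta_pos":[0.747,0.443,0.2],"yaw":0.513,"fingers":1},
  {"delta_pos":[0.747,0.443,0.2],"yaw":0.513,"fingers":1},
  {"delta_pos":[0.747,0.443,0.2],"yaw":0.513,"fingers":1},
  {"delta_pos":[0.747,0.443,0.2],"yaw":0.513,"fingers":1},
])

```text
clock: 20.2
eef_pos: [0.5864, -0.1079, 0.0601]
tool_rot: [0.813, 0.582, 0.001, 0.001]
ft_force: [-0.3, -0.0, 0.2]
grip_width: 0.0854
grasp_force: 0.0
```

```bash
python3 g.py 587 -107.6 4.5 -18.7
```

```text
clock 20.2 pos [ 586.4 -107.9   60.1] closing -18.8 w 85.4 F [-0.3 -0.   0.2] q6 1.72 | delta [0.001 0.001 0.185] yaw -0.001
```

Call:
jog_arm([
  {"delta_pos":[0.001,0.001,0.06],"yaw":0,"fingers":1},
  {"delta_pos":[0.001,0.001,0.13],"yaw":0,"fingers":1},
  {"delta_pos":[0.001,0.001,0.184],"yaw":0,"fingers":1},
  {"delta_pos":[0.001,0.001,0.184],"yaw":0,"fingers":1},
  {"delta_pos":[0.001,0.001,0.184],"yaw":0,"fingers":0},
  {"delta_pos":[0.001,0.001,0.184],"yaw":0,"fingers":0},
  {"delta_pos":[0.001,0.001,0.184],"yaw":0,"fingers":0},
  {"delta_pos":[0.001,0.001,0.184],"yaw":0,"fingers":0},
  {"delta_pos":[0.001,0.001,0.184],"yaw":0,"fingers":0},
  {"delta_pos":[0.001,0.001,0.184],"yaw":0,"fingers":0},
  {"delta_pos":[0.001,0.001,0.184],"yaw":0,"fingers":0},
  {"delta_pos":[0.001,0.001,0.184],"yaw":0,"fingers":0},
])

```text
clock: 21.4
eef_pos: [0.5871, -0.1068, 0.0047]
tool_rot: [0.812, 0.583, 0.001, 0.001]
ft_force: [0.6, 0.7, 5.8]
grip_width: 0.0208
grasp_force: 59.3
```

Call:
jog_arm([
  {"delta_pos":[0,0,-0.1],"yaw":0,"fingers":0},
  {"delta_pos":[0,0,-0.2],"yaw":0,"fingers":0},
  {"delta_pos":[0,0,-0.3],"yaw":0,"fingers":0},
  {"delta_pos":[0,0,-0.38],"yaw":0,"fingers":0},
  {"delta_pos":[0,0,-0.38],"yaw":0,"fingers":0},
  {"delta_pos":[0,0,-0.38],"yaw":0,"fingers":0},
])

```text
clock: 22.0
eef_pos: [0.5861, -0.1066, 0.1174]
tool_rot: [0.812, 0.583, 0.0, 0.0]
ft_force: [0.9, -0.0, -0.7]
grip_width: 0.0206
grasp_force: 58.7
```

```bash
python3 g.py 611.2 -320.4 70 4.2
```

```text
clock 22.0 pos [ 586.1 -106.6  117.4] closing -18.7 w 20.6 F [ 0.9 -0.  -0.7] q6 1.72 | delta [-0.648  0.308  0.158] yaw -0.508
```

Call:
jog_arm([
  {"delta_pos":[-0.648,0.308,0],"yaw":-0.508,"fingers":0},
  {"delta_pos":[-0.648,0.308,0],"yaw":-0.508,"fingers":0},
  {"delta_pos":[-0.648,0.308,0],"yaw":-0.508,"fingers":0},
  {"delta_pos":[-0.648,0.308,0],"yaw":-0.508,"fingers":0},
  {"delta_pos":[-0.648,0.308,0],"yaw":-0.508,"fingers":0},
  {"delta_pos":[-0.648,0.308,0],"yaw":-0.508,"fingers":0},
  {"delta_pos":[-0.648,0.308,0],"yaw":-0.508,"fingers":0},
  {"delta_pos":[-0.648,0.308,0.08],"yaw":-0.508,"fingers":0},
  {"delta_pos":[-0.648,0.308,0.15],"yaw":-0.508,"fingers":0},
  {"delta_pos":[-0.648,0.308,0.15],"yaw":-0.508,"fingers":0},
  {"delta_pos":[-0.648,0.308,0.15],"yaw":-0.508,"fingers":0},
  {"delta_pos":[-0.648,0.308,0.15],"yaw":-0.508,"fingers":0},
])

```text
clock: 23.2
eef_pos: [0.6123, -0.3197, 0.074]
tool_rot: [0.68, 0.733, 0.0, 0.001]
ft_force: [-1.0, -0.5, -0.8]
grip_width: 0.0206
grasp_force: 58.7
```

```bash
python3 g.py 611.2 -320.4 10.5 4.2; python3 - <<'E'
from h import *
c=cam("wrist"); save(c,"w4.png")
E
```

```text
clock 23.2 pos [ 612.3 -319.7   74. ] closing 4.3 w 20.6 F [-1.  -0.5 -0.8] q6 1.02 | delta [-0.002 -0.004  0.212] yaw 0.001
```

View pics/w4.png

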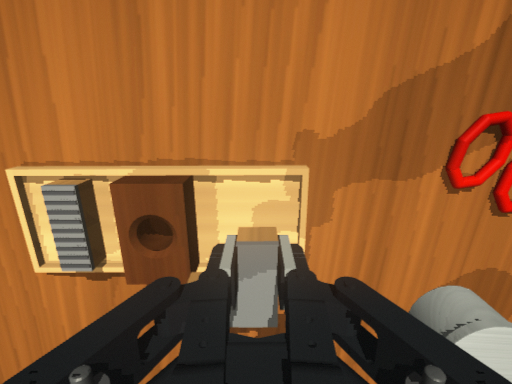

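The wrist view shows the strip flat in its compartment at (72,225) and the corner held over the other one at (257,280). The tin at lower right is clear.

Call:
jog_arm([
  {"delta_pos":[-0.002,-0.003,0.08],"yaw":0,"fingers":0},
  {"delta_pos":[-0.002,-0.003,0.14],"yaw":0,"fingers":0},
  {"delta_pos":[-0.002,-0.003,0.19],"yaw":0,"fingers":0},
  {"delta_pos":[-0.002,-0.003,0.2],"yaw":0,"fingers":0},
  {"delta_pos":[-0.002,-0.003,0.21],"yaw":0,"fingers":0},
  {"delta_pos":[-0.002,-0.003,0.21],"yaw":0,"fingers":0},
  {"delta_pos":[-0.002,-0.003,0.21],"yaw":0,"fingers":0},
])

```text
clock: 23.95
eef_pos: [0.6113, -0.3214, 0.0108]
tool_rot: [0.681, 0.732, 0.0, 0.001]
ft_force: [-0.5, -0.8, -0.7]
grip_width: 0.0209
grasp_force: 58.9
```

```bash
python3 g.py 611.2 -320.4 10 4.2
```

```text
clock 23.95 pos [ 611.3 -321.4   10.8] closing 4.2 w 20.9 F [-0.5 -0.8 -0.7] q6 1.01 | delta [ 0.003 -0.     0.003] yaw -0.0
```

Release and lift.

Call:
jog_arm([
  {"delta_pos":[0,0,0.002],"yaw":0,"fingers":0},
  {"delta_pos":[0,0,0.002],"yaw":0,"fingers":0.4},
  {"delta_pos":[0,0,0.002],"yaw":0,"fingers":0.4},
  {"delta_pos":[0,0,0.002],"yaw":0,"fingers":0.4},
  {"delta_pos":[0,0,0.002],"yaw":0,"fingers":0.4},
  {"delta_pos":[0,0,-0.05],"yaw":0,"fingers":0.4},
  {"delta_pos":[0,0,-0.2],"yaw":0,"fingers":0.4},
  {"delta_pos":[0,0,-0.36],"yaw":0,"fingers":0.4},
  {"delta_pos":[0,0,-0.5],"yaw":0,"fingers":1},
  {"delta_pos":[0,0,-0.5],"yaw":0,"fingers":1},
])

```text
clock: 24.95
eef_pos: [0.6144, -0.3231, 0.1687]
tool_rot: [0.681, 0.732, 0.002, 0.007]
ft_force: [0.8, 0.1, -0.9]
grip_width: 0.0619
grasp_force: 0.0
```

```bash
python3 g.py 682.3 119.5 150 10
```

```text
clock 24.95 pos [ 614.4 -323.1  168.7] closing 4.2 w 61.9 F [ 0.8  0.1 -0.9] q6 1.01 | delta [1.455 0.332 0.055] yaw -0.129
```

Call:
jog_arm([
  {"delta_pos":[0.9,0.2,0],"yaw":0,"fingers":1},
  {"delta_pos":[0.9,0.2,0],"yaw":0,"fingers":1},
  {"delta_pos":[0.9,0.2,0],"yaw":0,"fingers":1},
  {"delta_pos":[0.9,0.2,0],"yaw":0,"fingers":1},
  {"delta_pos":[0.9,0.2,0],"yaw":0,"fingers":1},
  {"delta_pos":[0.9,0.2,0],"yaw":0,"fingers":1},
  {"delta_pos":[0.9,0.2,0],"yaw":0,"fingers":1},
  {"delta_pos":[0.9,0.2,0],"yaw":0,"fingers":1},
  {"delta_pos":[0.9,0.2,0],"yaw":0,"fingers":1},
])

```text
clock: 25.85
eef_pos: [0.6505, -0.0485, 0.1593]
tool_rot: [0.681, 0.732, -0.0, -0.0]
ft_force: [0.6, -0.6, -0.5]
grip_width: 0.0853
grasp_force: 0.0
```

```bash
python3 g.py 682.3 119.5 120 4.2;  python3 - <<'E'
from h import *
c=cam("wrist"); save(c,"w5.png"); W=cloud(c)
w=W[(W[...,2]>.066)&(W[...,2]<.085)&(abs(W[...,0]-.682)<.025)&(abs(W[...,1]-.12)<.025)]; print(len(w),w.mean(0),cv2.minAreaRect((w[:,:2]*1000).astype(np.float32)))
E
```

```text
clock 25.85 pos [650.5 -48.5 159.3] closing 4.1 w 85.3 F [ 0.6 -0.6 -0.5] q6 1.42 | delta [0.551 0.146 0.131] yaw -0.002
0 [nan nan nan] ((0.0, 0.0), (0.0, 0.0), 0.0)<stdin>:3: RuntimeWarning: Mean of empty slice.
  ret = um.true_divide(
```

View pics/w5.png

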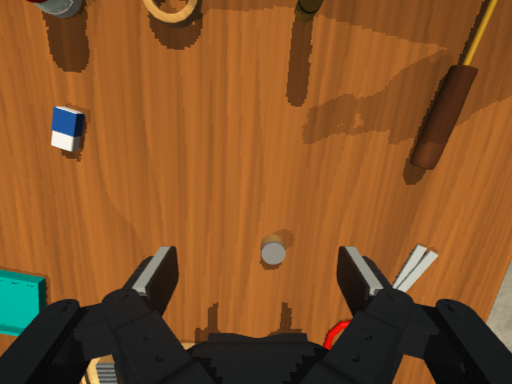

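The wrist view shows the small round undisturbed at (273,250) and the tube's foot at (308,8). Its top is cut off, so I use the top-view position.

Call:
jog_arm([
  {"delta_pos":[0.551,0.146,0.1],"yaw":0,"fingers":1},
  {"delta_pos":[0.551,0.146,0.1],"yaw":0,"fingers":1},
  {"delta_pos":[0.551,0.146,0.1],"yaw":0,"fingers":1},
  {"delta_pos":[0.551,0.146,0.1],"yaw":0,"fingers":1},
  {"delta_pos":[0.551,0.146,0.1],"yaw":0,"fingers":1},
  {"delta_pos":[0.551,0.146,0.1],"yaw":0,"fingers":1},
  {"delta_pos":[0.551,0.146,0.1],"yaw":0,"fingers":1},
])

```text
clock: 26.6
eef_pos: [0.6826, 0.1185, 0.1299]
tool_rot: [0.682, 0.732, -0.0, 0.0]
ft_force: [0.2, -0.1, -0.3]
grip_width: 0.0853
grasp_force: 0.0
```

```bash
python3 g.py 682.3 119.5 37 4.2;
```

```text
clock 26.6 pos [682.6 118.5 129.9] closing 4.0 w 85.3 F [ 0.2 -0.1 -0.3] q6 1.67 | delta [ 0.003 -0.001  0.31 ] yaw -0.004
```

Call:
jog_arm([
  {"delta_pos":[0.003,-0.001,0.12],"yaw":0,"fingers":1},
  {"delta_pos":[0.003,-0.001,0.24],"yaw":0,"fingers":1},
  {"delta_pos":[0.003,-0.001,0.31],"yaw":0,"fingers":1},
  {"delta_pos":[0.003,-0.001,0.31],"yaw":0,"fingers":1},
  {"delta_pos":[0.003,-0.001,0.31],"yaw":0,"fingers":0},
  {"delta_pos":[0.003,-0.001,0.31],"yaw":0,"fingers":0},
  {"delta_pos":[0.003,-0.001,0.31],"yaw":0,"fingers":0},
  {"delta_pos":[0.003,-0.001,0.31],"yaw":0,"fingers":0},
  {"delta_pos":[0.003,-0.001,0.31],"yaw":0,"fingers":0},
  {"delta_pos":[0.003,-0.001,0.31],"yaw":0,"fingers":0},
  {"delta_pos":[0.003,-0.001,0.31],"yaw":0,"fingers":0},
  {"delta_pos":[0.003,-0.001,0.31],"yaw":0,"fingers":0},
])

```text
clock: 27.8
eef_pos: [0.6829, 0.1218, 0.0381]
tool_rot: [0.681, 0.732, 0.001, 0.001]
ft_force: [-0.4, -0.7, 5.8]
grip_width: 0.0184
grasp_force: 58.4
```

Call:
jog_arm([
  {"delta_pos":[0,0,-0.1],"yaw":0,"fingers":0},
  {"delta_pos":[0,0,-0.2],"yaw":0,"fingers":0},
  {"delta_pos":[0,0,-0.3],"yaw":0,"fingers":0},
  {"delta_pos":[0,0,-0.38],"yaw":0,"fingers":0},
  {"delta_pos":[0,0,-0.38],"yaw":0,"fingers":0},
  {"delta_pos":[0,0,-0.38],"yaw":0,"fingers":0},
])

```text
clock: 28.4
eef_pos: [0.682, 0.1217, 0.1504]
tool_rot: [0.681, 0.732, 0.0, 0.0]
ft_force: [0.1, 0.2, -1.0]
grip_width: 0.0186
grasp_force: 58.6
```

```bash
python3 g.py 538.1 -335.8 150 4.2; python3 - <<'E'
from h import *
c=cam("wrist"); save(c,"w6.png",(150,150,362,384),2)
E
```

```text
clock 28.4 pos [682.  121.7 150.4] closing 4.2 w 18.6 F [ 0.1  0.2 -1. ] q6 1.67 | delta [-1.486e+00 -5.900e-01  1.000e-03] yaw -0.0
```

View pics/w6.png

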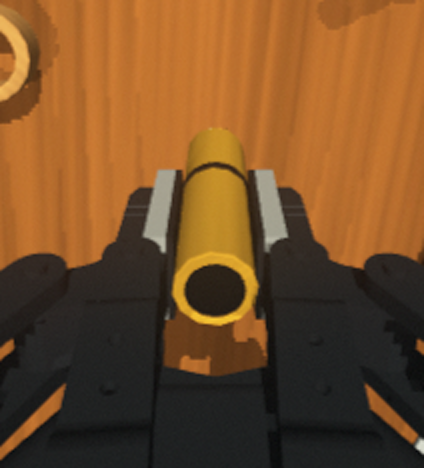

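The tube is held upright between the pads (crop, rim at (215,290)) with its ring just below the fingertips.

Call:
jog_arm([
  {"delta_pos":[-0.9,-0.35,0],"yaw":0,"fingers":0},
  {"delta_pos":[-0.9,-0.35,0],"yaw":0,"fingers":0},
  {"delta_pos":[-0.9,-0.35,0],"yaw":0,"fingers":0},
  {"delta_pos":[-0.9,-0.35,0],"yaw":0,"fingers":0},
  {"delta_pos":[-0.9,-0.35,0],"yaw":0,"fingers":0},
  {"delta_pos":[-0.9,-0.35,0],"yaw":0,"fingers":0},
  {"delta_pos":[-0.9,-0.35,0],"yaw":0,"fingers":0},
  {"delta_pos":[-0.9,-0.35,0],"yaw":0,"fingers":0},
  {"delta_pos":[-0.9,-0.35,0],"yaw":0,"fingers":0},
])

```text
clock: 29.35
eef_pos: [0.5965, -0.1543, 0.1492]
tool_rot: [0.681, 0.733, -0.0, -0.001]
ft_force: [0.3, 0.3, -0.0]
grip_width: 0.019
grasp_force: 58.7
```

```bash
python3 g.py 538.1 -334.5 100 4.2
```

```text
clock 29.35 pos [ 596.5 -154.3  149.2] closing 4.2 w 19.0 F [ 0.3  0.3 -0. ] q6 1.24 | delta [-0.585 -0.238  0.164] yaw 0.001
```

Call:
jog_arm([
  {"delta_pos":[-0.585,-0.238,0.05],"yaw":0,"fingers":0},
  {"delta_pos":[-0.585,-0.238,0.05],"yaw":0,"fingers":0},
  {"delta_pos":[-0.585,-0.238,0.05],"yaw":0,"fingers":0},
  {"delta_pos":[-0.585,-0.238,0.05],"yaw":0,"fingers":0},
  {"delta_pos":[-0.585,-0.238,0.1],"yaw":0,"fingers":0},
  {"delta_pos":[-0.585,-0.238,0.164],"yaw":0,"fingers":0},
  {"delta_pos":[-0.585,-0.238,0.164],"yaw":0,"fingers":0},
  {"delta_pos":[-0.585,-0.238,0.164],"yaw":0,"fingers":0},
  {"delta_pos":[-0.585,-0.238,0.164],"yaw":0,"fingers":0},
])

```text
clock: 30.25
eef_pos: [0.5398, -0.3348, 0.1023]
tool_rot: [0.68, 0.733, 0.0, 0.001]
ft_force: [0.3, -1.3, 0.0]
grip_width: 0.0189
grasp_force: 58.7
```

```bash
python3 g.py 538.1 -334.5 80 4.2;  python3 - <<'E'
from h import *
c=cam("scene"); save(c,"s6.png",(70,200,270,384),3)
c=cam("wrist"); W=cloud(c)
# tube bottom edge unseen; tube centre across from top rim
w=W[(W[...,2]>.13)&(W[...,2]<.145)&(abs(W[...,0]-.538)<.011)&(abs(W[...,1]+.335)<.02)]; print(len(w),w.min(0),w.max(0))
E
```

```text
clock 30.25 pos [ 539.8 -334.8  102.3] closing 4.3 w 18.9 F [ 0.3 -1.3  0. ] q6 0.94 | delta [ 0.001 -0.006  0.074] yaw 0.002
2011 [ 0.52700469 -0.34745194  0.13000289] [ 0.54899301 -0.32239499  0.14486642]
```

View pics/s6.png

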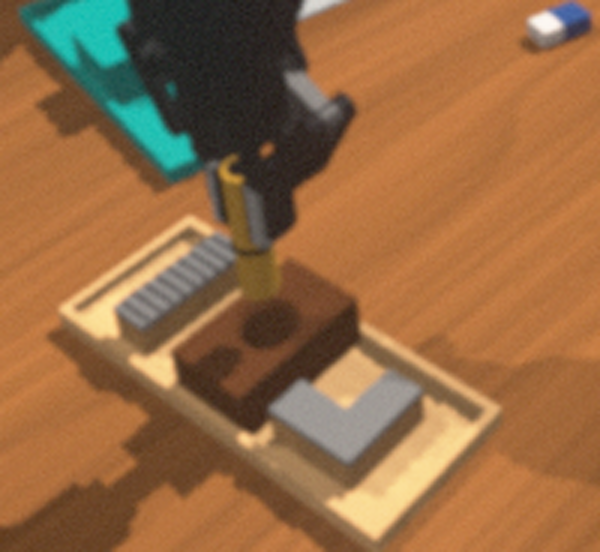

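The scene view shows the tube at (258,270) above the bore at (270,325), with the strip and corner lying flat in their compartments. Now I lower it slowly.

Call:
jog_arm([
  {"delta_pos":[0.001,-0.004,0.03],"yaw":0,"fingers":0},
  {"delta_pos":[0.001,-0.004,0.06],"yaw":0,"fingers":0},
  {"delta_pos":[0.001,-0.004,0.08],"yaw":0,"fingers":0},
  {"delta_pos":[0.001,-0.004,0.1],"yaw":0,"fingers":0},
  {"delta_pos":[0.001,-0.004,0.12],"yaw":0,"fingers":0},
  {"delta_pos":[0.001,-0.004,0.12],"yaw":0,"fingers":0},
])

```text
clock: 30.95
eef_pos: [0.5365, -0.335, 0.064]
tool_rot: [0.681, 0.732, -0.0, -0.001]
ft_force: [0.0, 0.4, -1.4]
grip_width: 0.0188
grasp_force: 58.7
```

```bash
python3 g.py 538.1 -334.5 45 4.2
```

```text
clock 30.95 pos [ 536.5 -335.    64. ] closing 4.2 w 18.8 F [ 0.   0.4 -1.4] q6 0.94 | delta [0.001 0.005 0.063] yaw -0.001
```

No contact; continue to just above the seat and release.

Call:
jog_arm([
  {"delta_pos":[0.001,0.004,0.02],"yaw":0,"fingers":0},
  {"delta_pos":[0.001,0.004,0.035],"yaw":0,"fingers":0},
  {"delta_pos":[0.001,0.004,0.05],"yaw":0,"fingers":0},
  {"delta_pos":[0.001,0.004,0.062],"yaw":0,"fingers":0},
  {"delta_pos":[0.001,0.004,0.062],"yaw":0,"fingers":0},
  {"delta_pos":[0.001,0.004,0.062],"yaw":0,"fingers":0},
])

```text
clock: 31.55
eef_pos: [0.5384, -0.335, 0.0467]
tool_rot: [0.681, 0.732, -0.0, -0.0]
ft_force: [0.2, -0.3, 0.5]
grip_width: 0.0186
grasp_force: 58.7
```

```bash
python3 g.py 538.1 -334.5 44.5 4.2
```

```text
clock 31.55 pos [ 538.4 -335.    46.7] closing 4.2 w 18.6 F [ 0.2 -0.3  0.5] q6 0.94 | delta [ 0.002 -0.001  0.007] yaw -0.001
```

Call:
jog_arm([
  {"delta_pos":[0,0,0.006],"yaw":0,"fingers":0},
  {"delta_pos":[0,0,0.006],"yaw":0,"fingers":0},
  {"delta_pos":[0,0,0.006],"yaw":0,"fingers":0.6},
  {"delta_pos":[0,0,0.006],"yaw":0,"fingers":0.6},
  {"delta_pos":[0,0,0.006],"yaw":0,"fingers":0.6},
  {"delta_pos":[0,0,0.006],"yaw":0,"fingers":0.6},
  {"delta_pos":[0,0,0.006],"yaw":0,"fingers":0.6},
  {"delta_pos":[0,0,-0.05],"yaw":0,"fingers":0.6},
  {"delta_pos":[0,0,-0.2],"yaw":0,"fingers":0.6},
  {"delta_pos":[0,0,-0.35],"yaw":0,"fingers":0.6},
  {"delta_pos":[0,0,-0.45],"yaw":0,"fingers":0.6},
  {"delta_pos":[0,0,-0.45],"yaw":0,"fingers":0.6},
])

```text
clock: 32.75
eef_pos: [0.5413, -0.3368, 0.1884]
tool_rot: [0.681, 0.732, 0.001, 0.006]
ft_force: [-0.1, -0.2, 0.8]
grip_width: 0.0513
grasp_force: 0.0
```

Call:
jog_arm([
  {"delta_pos":[0.6,-0.6,0],"yaw":0,"fingers":0.6},
  {"delta_pos":[0.6,-0.6,0],"yaw":0,"fingers":0.6},
  {"delta_pos":[0.6,-0.6,0],"yaw":0,"fingers":0.6},
  {"delta_pos":[0.6,-0.6,0],"yaw":0,"fingers":0.6},
  {"delta_pos":[0.6,-0.6,0],"yaw":0,"fingers":0.6},
  {"delta_pos":[0.6,-0.6,0],"yaw":0,"fingers":0.6},
  {"delta_pos":[0.6,-0.6,0],"yaw":0,"fingers":0.6},
  {"delta_pos":[0.6,-0.6,0],"yaw":0,"fingers":0.6},
])

```text
clock: 33.55
eef_pos: [0.3472, -0.1694, 0.1822]
tool_rot: [0.681, 0.732, 0.0, 0.001]
ft_force: [0.7, 0.1, -0.2]
grip_width: 0.0512
grasp_force: 0.0
```

```bash
python3 - <<'E'
from h import *
c=cam("scene"); save(c,"s7.png",s=1.56)
c=cam("top"); save(c,"t7.png",s=1.56); W=cloud(c)
w=W[160:195,375:425].reshape(-1,3); w=w[w[:,2]>.06]; print("tube",len(w),w.mean(0),np.percentile(w[:,2],90))
hsv=cv2.cvtColor(c["image"],cv2.COLOR_RGB2HSV); m=((hsv[...,1]<60)&(hsv[...,2]>60))
for n,(a,b,d,e) in dict(flower=(140,220,60,130),long=(125,230,370,425)).items(): print(n,np.nanpercentile(W[a:b,d:e][m[a:b,d:e]][:,2],[10,50,90]))
E
```

```text
tube 108 [ 0.53796746 -0.33422303  0.07770925] 0.08349859767253942
flower [0.02399422 0.02638625 0.02869945]
long [0.02419571 0.02657359 0.02886269]
```

View pics/s7.png

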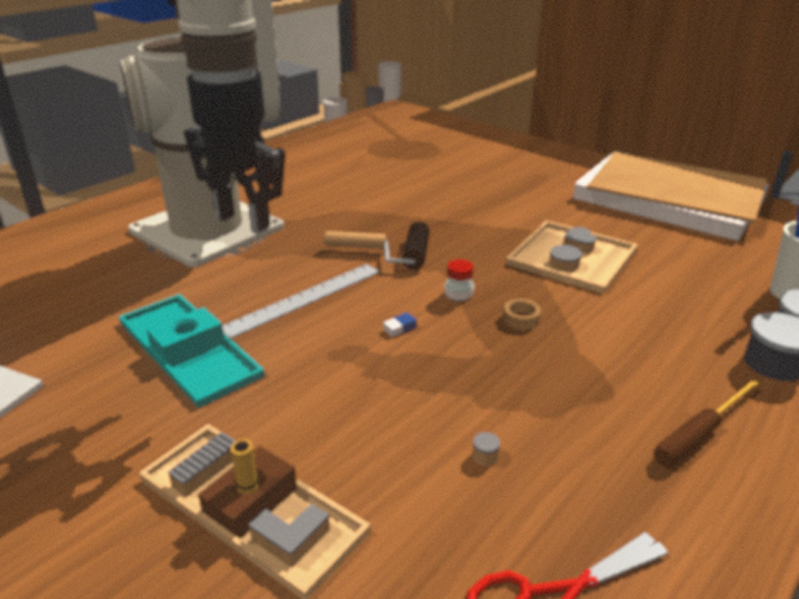

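View pics/t7.png

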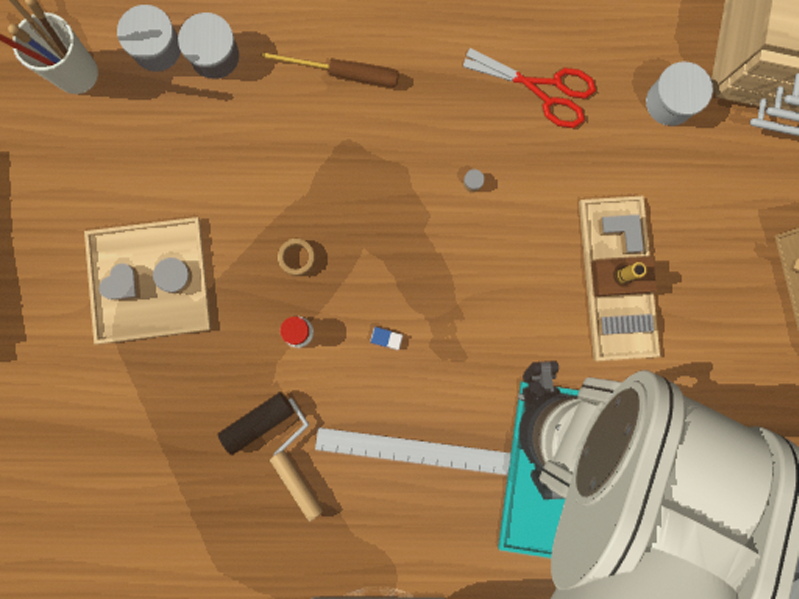

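Both views show all four blocks flat in their trays with tops at 27 mm. The tube is seated at (632,271) in the top view with its ring at the block top, and the small round is still in the stock at (474,180).

```bash
python3 -c "
from workcell import bot
print(bot.job_done())"
```

```text
the job is handed in; nothing more can be done
None
```

I made up both kits and handed the job in at about 34 s. The heart and larger round block lie flat in the square tray, and the strip and corner block lie flat in the long tray's end compartments. The tube is seated in the bore to its black mark, and the small round block is untouched.

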